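# Pack the stake heads and latch the cage

## Task

Pack the workshop's stake heads for transport: stand every stake head fully down in a pocket of its own in the green rack, crown up, then set the yellow cage over them with its four posts fully home in the corner sockets, keeper bar on the latch side. Then hook the latch claw over the keeper bar and swing the red lever right down over centre so that it holds the cage tight; leave the other things on the bench where they are.

Things in the scene. Friction and masses are not known exactly. Their poses are not given: they have to be found in the camera images.
- head0_mid (a point): Stake head 0 (may be absent): an upright pale hardwood block with a dark steel foot and a copper band, 50 (its x) x 40 (its y) x 68 mm high, carrying a domed crown of bright steel; 92 mm tall in all, 0.3 kg. Point on its axis, half-way up (46 mm above its underside); z up through the crown. Grip the block across its 50 mm width, 10 mm above the point, to clear the pocket walls.
- head1_mid (a point): Stake head 1 (may be absent): an upright pale hardwood block with a dark steel foot and a copper band, 50 (its x) x 40 (its y) x 68 mm high, carrying a flat mushroom crown of bright steel; 92 mm tall in all, 0.3 kg. Point on its axis, half-way up (46 mm above its underside); z up through the crown. Grip the block across its 50 mm width, 10 mm above the point, to clear the pocket walls.
- head2_mid (a point): Stake head 2 (may be absent): an upright pale hardwood block with a dark steel foot and a copper band, 50 (its x) x 40 (its y) x 68 mm high, carrying a ridge-shaped crown (half-round bar) of bright steel; 92 mm tall in all, 0.3 kg. Point on its axis, half-way up (46 mm above its underside); z up through the crown. Grip the block across its 50 mm width, 10 mm above the point, to clear the pocket walls.
- head3_mid (a point): Stake head 3 (may be absent): an upright pale hardwood block with a dark steel foot and a copper band, 50 (its x) x 40 (its y) x 68 mm high, carrying a pointed cone crown of bright steel; 92 mm tall in all, 0.3 kg. Point on its axis, half-way up (46 mm above its underside); z up through the crown. Grip the block across its 50 mm width, 10 mm above the point, to clear the pocket walls.
- pocket0 (a point): Pocket 0 of 4 in a row along the rack's y (52 mm apart), 56 (rack x) x 46 (rack y) mm inside, walls 32 mm high and 6 mm thick, floor 14 mm above the bench. The point is where the middle of a seated head lies, 46 mm above the floor. Rack axes: a head fits with its 50 mm side along x, either way round.
- pocket1 (a point): Pocket 1 of 4 in a row along the rack's y (52 mm apart), 56 (rack x) x 46 (rack y) mm inside, walls 32 mm high and 6 mm thick, floor 14 mm above the bench. The point is where the middle of a seated head lies, 46 mm above the floor. Rack axes: a head fits with its 50 mm side along x, either way round.
- pocket2 (a point): Pocket 2 of 4 in a row along the rack's y (52 mm apart), 56 (rack x) x 46 (rack y) mm inside, walls 32 mm high and 6 mm thick, floor 14 mm above the bench. The point is where the middle of a seated head lies, 46 mm above the floor. Rack axes: a head fits with its 50 mm side along x, either way round.
- pocket3 (a point): Pocket 3 of 4 in a row along the rack's y (52 mm apart), 56 (rack x) x 46 (rack y) mm inside, walls 32 mm high and 6 mm thick, floor 14 mm above the bench. The point is where the middle of a seated head lies, 46 mm above the floor. Rack axes: a head fits with its 50 mm side along x, either way round.
- cage_home (a point): Where cage_grip lies when the cage is seated: 156 mm above the bench, over the middle of the green rack base (fixed, 200 x 286 mm). Rack axes: x away from the latch, which is on the -x side. Socket blocks at x +-80, y +-123 mm, tops 38 mm above the bench, holes 17 mm square, 24 deep. The lever's fixed hinge pin (along y) is at x -112, y 0, 110 mm below this point.
- cage_grip (a point): Loose yellow cage, 0.6 kg, 4 posts at x +-80, y +-123 mm ending in 12 mm square spigots 20 mm long (shoulder rests on the socket block). Point: centre of the black grip bar, 14 mm wide and high, 124 long (y), 138 above the spigot tips, 21 mm of air below. Axes: keeper side -x, z up; fits with its x along the rack's x. Beam and end rails 94-110 mm above the tips.
- keeper (a point): Centre of the cage's keeper: a level steel bar 10 mm thick, 100 mm long along the cage's y, on arms at y +-46 mm; 58 mm out (-x) and 36 mm below cage_grip. Cage axes. When hooked, claw_nose is above the bar and beyond it: 3 mm or more towards +x, 1 mm or more up, within 28 mm.
- lever (a joint): Latch lever with red handle: 0 = right down, closed, at its stop (handle points away from the rack, 8 degrees below level); 1.4 rad = fully up, open (it starts near this). Stiff hinge, stays where left; about 0.2 rad before 0 it passes over centre against the claw's spring (3 to 6 N at the handle), which then holds it down.
- lever_grip (a point): Middle of the thick end of the red handle: 30 mm long, 20 wide (rack y), 14 thick. It circles the lever's hinge pin (see cage_home) at 70 mm radius in an upright plane, at (lever - 0.14 rad) above the level line pointing out (rack -x). Pinched across its 20 mm width, it turns in the grip.
- claw_pivot (a point): Pin on the lever's foot, 18 mm from the lever's hinge pin, on which the claw turns; moves with the lever. The claw is loose and starts flopped outward against its stop, 15 to 30 degrees past upright. Swing it about 65 degrees over the top, towards the rack, until it lies on the keeper bar; its weight keeps it there.
- claw_bar (a point): Centre of the red round cross bar at the claw's free end, to hold it by: 12 mm thick, 56 mm long along the rack's y, 128 mm from claw_pivot. Its ends are free: pinched end to end from above, it turns in the grip. It lies 5 degrees outward of the line from claw_pivot to the nose, so when hooked about 6 degrees short of the keeper's direction.
- claw_nose (a point): Middle of the claw's brass nose plate (45 mm wide, 7 thick, reaching 13 mm inward of the pivot-to-nose line), 115 mm from claw_pivot. It passes over the keeper bar and down behind it; with the lever fully up there is about 6 mm slack (less when lower), with the lever down the bar is drawn tight.
- draw (a joint): Stretch of the spring in the claw (m): 0 when slack, 2 to 4 mm when hooked and closed; 3000 N/m, 6 N preload.
- hammer: Bystander: hammer lying beyond the heads.
- wrench: Bystander: steel wrench lying between the robot and the rack.
- oil: Bystander: amber bottle, 150 mm tall, 60 mm across, on the left side.
- rivets: Bystander: glass jar, 75 mm tall, 66 mm across, on the robot's side of the heads.
- mug: Bystander: blue mug, 90 mm tall, far left.
- leather_block: Bystander: dark wooden block 110 x 70 x 50 mm, right side.
There are look-alikes about, which are no part of the job. What is shaped like the part that bears head2_mid but pink or purple is not meant.

How it is judged:
On the way, in this order (a step that is already met when the one before it is completed fails the run):
1. every stake head present stands in a pocket, crown up ((distance between head0_mid and pocket0 below 0.01 m or distance between head0_mid and pocket1 below 0.01 m or distance between head0_mid and pocket2 below 0.01 m or distance between head0_mid and pocket3 below 0.01 m) and angle between each of head0_mid, head1_mid, head2_mid, head3_mid's own z axis and vertical below 0.12 rad and (distance between head1_mid and pocket0 below 0.01 m or distance between head1_mid and pocket1 below 0.01 m or distance between head1_mid and pocket2 below 0.01 m or distance between head1_mid and pocket3 below 0.01 m) and (distance between head2_mid and pocket0 below 0.01 m or distance between head2_mid and pocket1 below 0.01 m or distance between head2_mid and pocket2 below 0.01 m or distance between head2_mid and pocket3 below 0.01 m) and (distance between head3_mid and pocket0 below 0.01 m or distance between head3_mid and pocket1 below 0.01 m or distance between head3_mid and pocket2 below 0.01 m or distance between head3_mid and pocket3 below 0.01 m)), for 0.2 s.
2. the cage is seated with its posts in the four sockets (distance between cage_grip and cage_home below 0.01 m and angle between cage_grip's own z axis and vertical below 0.06 rad), for 0.2 s.
3. the claw's nose is over and behind the keeper bar (distance between claw_nose and keeper below 0.028 m and x of claw_nose in the frame of keeper above 0.003 m and z of claw_nose in the frame of keeper above 0.001 m), for 0.2 s.
4. the lever is down over centre and the claw is drawn tight (value of joint lever below 0.09 rad and value of joint draw above 0.0012 m), for 0.2 s.
At the end, for the whole second after the job is handed in: Each head within 10 mm of a pocket point, upright within 0.12 rad, crown up; cage grip within 10 mm of cage_home, upright within 0.06 rad; claw nose over and behind the keeper bar; lever below 0.09 rad; claw spring stretched over 1.2 mm (all of step 1 and all of step 2 and all of step 3 and all of step 4); the robot touches nothing.
It fails at once if a bystander is pushed more than 40 mm from its place (distance of any of hammer, wrench, oil, rivets, mug, leather_block from where it was at the start of the episode above 0.04 m).
Of head0, head1, head2, head3 only 3 to 4 are there at a start; the rules pass over those that are not, and their reading is None.
At some moment in a run one of head0, head1, head2, head3, cage may be knocked a few centimetres aside while the robot is not near it.
It also fails if it takes over 210 s, if anything falls off the work surface, if the arm or the gripper's body presses on something with over 40 N, if the wrist force passes 120 N, or if a joint passes its speed limit or range.

## Robot

A 7-joint arm with a two-finger parallel gripper is mounted at the origin on the work surface. World frame = base frame: x ahead of the robot, y to its left, z up, the work surface at z = 0. Lengths are in m, angles in rad, forces in N, time in s.
With the tool pointing down it reaches from about 0.35 to 0.9 m from the base axis. Payload 8.1 kg.
Tool frame: the origin (TCP) lies on the centre line of the jaws, within the pads' length; the fingertips stand 19 mm ahead of it and the grasp point (between the pads) is the TCP; z points along the fingers, y is the direction in which the jaws open and shut (so a half turn about z gives the same grasp; the last joint's range is limited). The gripper opens to 92 mm and grips with 3 to 60 N. Pads are 19 mm wide; open, the fingers measure 130 mm over their backs; the gripper's body (75 mm by 190 mm) begins 47 mm behind the grasp point.
Start: joints at [1.093, 0.434, 0.025, 1.573, -0.012, 1.134, -0.075], TCP at [0.229, -0.582, 0.246] pointing down, gripper open.
Joint ranges: [-2.62, 2.62], [-0.44, 2.09], [-1.27, 1.32], [0.08, 2.57], [-1.32, 4.46], [0.12, 2], [-2.74, 2.74]. Speed limits (rad/s): [2.22, 2.22, 3.01, 3.01, 3.14, 3.14, 3.14].

## Interface

Orientations are given as a rotation vector (axis times angle).
In Python, from cell import monitor, imaging, workorder, outline_of gives the robot as it stands.
- The arm moves only by the tool move_arm, never from a script. Its argument "series" is a list of rows, each a list of 6 numbers: the shift along the world's x, y, z in cm, then the turn, a rotation vector about the world's x, y, z in degrees. A call has 1 to 8 rows; each row shifts and turns the commanded pose from where the row before left it; what a row does not reach is not made up. A row lasts 1/10 s, in which the tool goes at most 50 mm and 8.59 degrees, less where a joint would pass 70% of its speed; a pose out of reach is approached as far as the arm can. A call with a gripper value outside its range is refused whole. "grip" is the opening, from 0 (shut) to 1 (fully open), set as the call begins (left out, the last holds). The fingers move at their own pace and stop on an object; "force" is the grip in N (left out, the last holds). Time passes only in rows, so rows that do not move let the fingers close. It gives the time, the measured TCP pose, the force and the opening at its end, in the units of the state.
- monitor.observe(): the state, without advancing time (a new reading comes with each control period).
- imaging.get_image(name): name is "scene" or "top" or "wrist"; returns a dict with "color" (480x640x3 uint8, red, green, blue), "fx", "fy", "cx", "cy" (pixels), "rvec" (rotation vector, rad) and "tvec" (3), from world to camera coordinates, as OpenCV has them; the wrist camera has in their place "mount" (4x4, takes a point from camera to tool coordinates, whose origin is the TCP and whose axes are the flange's). Camera axes: x right, y down, z forward; pixel columns grow to the right and rows downward; lengths in m; the calibration is good to about 2 mm. The wrist camera is an equidistant fisheye: a pixel r from the principal point sees the ray r / f radians off the axis. A picture is of the moment at which its call begins: read the wrist's pose just before it. There is no depth.
- workorder.sign_off(): hands the job in, once; it reports no verdict.
Trained networks look in the newest picture that a camera, given by its name, has taken for a name from the list of things; names that differ only in an ending like _2 or _b are one class to them, and where a whole thing is asked for, a point or a joint stands for the part that bears it (a point fixed in the world has none). Each returns a list of dicts, best first, with "p" (0 to 1); they miss things now and then, are a little off and sometimes report something else, mostly with a low value. They report only what shows in the picture. A call takes as long as a camera call. They do not tell look-alikes from the thing itself.
- outline_of(camera, thing): "mask" (480x640 bool, what is visible of it) and "rect" ([left, top, width, height] in pixels, round what is visible of it).
The state is a dict: "clock": time; "joints": joint angles; "dq": joint speeds; "joint_efforts": joint torques, N m; "position": TCP position; "ee_rot": TCP orientation; "force": force on the tool from outside, world axes, zero at the start; "ft_torque": the same for the moment, N m; "width": opening from 0.0 (shut) to 1.0 (fully open).
Only numpy, scipy, OpenCV 4.12 (cv2) and the standard library are available. Lean on these libraries where they do the work, as an engineer would, in place of code of your own. Each camera call takes 0.05 s, during which the arm holds its last target. There are 200 camera calls.

## Working session

There is one attempt and no reset: what is moved stays moved. The work goes in short steps, Python scripts to look and compute and a tool call to move; the robot and the scene stay as the last step left them, time stands still between calls to the robot, and variables do not carry over. Pictures are saved under pics/ and viewed, about 12 in all and at most 16, crops included, and the job is handed in when it is done.

Besides the shell and the picture viewer there is one more tool, called as name(argument=value, ...), one argument or row to a line, values as JSON. move_arm: Moves the arm, as the interface text tells. Its arguments: {"type":"object","properties":{"series":{"type":"array"},"grip":{"type":"number"},"force":{"type":"number"}},"required":["series"]}

```bash
mkdir -p pics; ls; python3 - <<'E'
from cell import monitor, imaging
import cv2,numpy as np
print(monitor.observe())
for n in ["scene","top"]:
    d=imaging.get_image(n); cv2.imwrite(f"pics/{n}0.png",d["color"][:,:,::-1]); print(n,{k:v for k,v in d.items() if k!="color"})
E
```

```text
pics
{'clock': 0.0, 'joints': array([ 1.09339178,  0.43523988,  0.02497835,  1.57410837, -0.0115889 ,
        1.13401104, -0.07511168]), 'dq': array([-0.00014151,  0.00130852, -0.00031738,  0.00058963, -0.00120195,
        0.00097756, -0.00073534]), 'joint_efforts': array([-4.02236483e-04, -6.67853808e+01,  9.85542051e-01, -3.14463687e+01,
       -6.03869255e-02,  4.28028137e-02,  1.98750176e-04]), 'position': array([ 0.22856799, -0.58117556,  0.24493017]), 'ee_rot': array([-3.08508319e+00, -5.84885518e-01,  7.17795766e-04]), 'force': array([-0.65021607, -0.21515431, -0.83693323]), 'ft_torque': array([-0.0112227 , -0.04158947,  0.02091339]), 'width': 1.0002620836261176}
scene {'fx': 525.8461493551875, 'fy': 525.8461493551875, 'cx': 315.900560564796, 'cy': 230.29123816456453, 'rvec': array([ 1.17268224,  2.52242247, -0.80887166]), 'tvec': array([ 0.34032608, -0.28147064,  2.04942898])}
top {'fx': 465.5175027917831, 'fy': 465.5175027917831, 'cx': 319.80872658436476, 'cy': 234.12350127341938, 'rvec': array([ 2.14239565, -2.11120027,  0.16499615]), 'tvec': array([0.02812619, 0.56165421, 1.1897481 ])}
```

View pics/scene0.png

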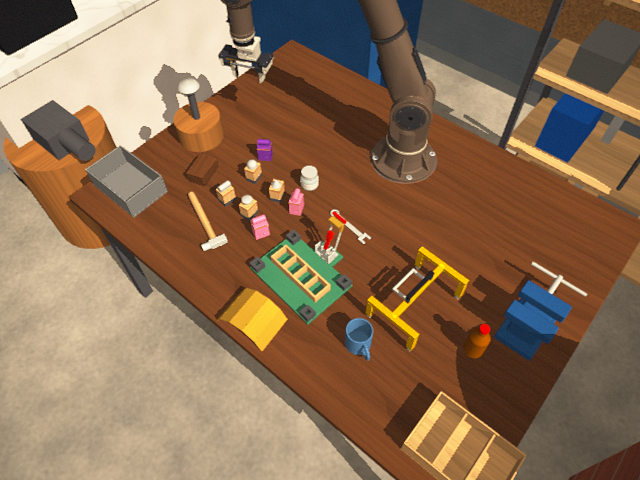

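View pics/top0.png

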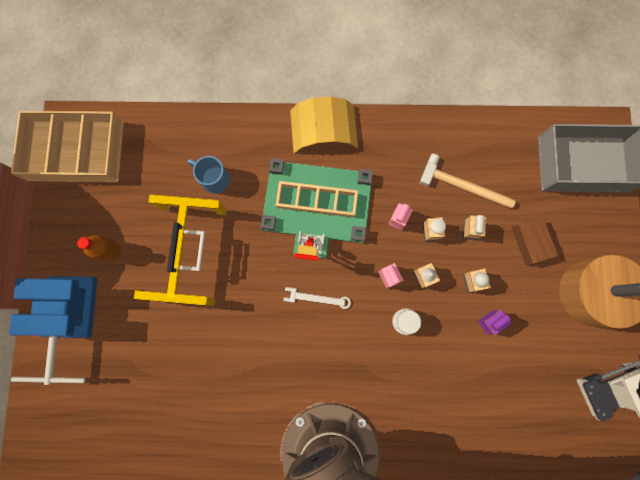

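Four heads are present, at top px (435,228), (475,226), (427,275) and (478,280); the pink and purple ones are decoys. The rack is at (317,200) with the latch on the robot's side. The cage is at (180,250) with its keeper facing -y.

```bash
cat > h.py <<'E'
from cell import monitor, imaging, outline_of
import cv2,numpy as np
from scipy.spatial.transform import Rotation as R
def cam(n):
    s=monitor.observe(); d=imaging.get_image(n)
    if n=="wrist":
        M=np.array(d["mount"]); Rt=R.from_rotvec(s["ee_rot"]).as_matrix()
        d["Rcw"]=Rt@M[:3,:3]; d["o"]=Rt@M[:3,3]+s["position"]
    else:
        Rm=cv2.Rodrigues(d["rvec"])[0]; d["Rcw"]=Rm.T; d["o"]=-Rm.T@d["tvec"]
    d["n"]=n; return d
def rays(d,uv):
    uv=np.atleast_2d(uv).astype(float); x=(uv[:,0]-d["cx"])/d["fx"]; y=(uv[:,1]-d["cy"])/d["fy"]
    if d["n"]=="wrist":
        r=np.hypot(x,y)+1e-12; v=np.c_[x/r*np.sin(r),y/r*np.sin(r),np.cos(r)]
    else: v=np.c_[x,y,np.ones_like(x)]; v/=np.linalg.norm(v,axis=1)[:,None]
    return v@d["Rcw"].T
def onplane(d,uv,z):
    v=rays(d,uv); return d["o"]+v*((z-d["o"][2])/v[:,2])[:,None]
def proj(d,P):
    p=(np.atleast_2d(P)-d["o"])@d["Rcw"]
    if d["n"]=="wrist":
        q=np.hypot(p[:,0],p[:,1])+1e-12; a=np.arctan2(q,p[:,2]); x=a*p[:,0]/q; y=a*p[:,1]/q
    else: x=p[:,0]/p[:,2]; y=p[:,1]/p[:,2]
    return np.c_[x*d["fx"]+d["cx"],y*d["fy"]+d["cy"]]
def tri(obs):
    A=np.zeros((3,3));b=np.zeros(3)
    for d,uv in obs:
        v=rays(d,uv)[0];Q=np.eye(3)-np.outer(v,v);A+=Q;b+=Q@d["o"]
    return np.linalg.solve(A,b)
def ortho(d,cx,cy,z,half,res=0.001):
    "top view on plane z: image up=+x, left=+y"
    n=int(2*half/res); r,c=np.mgrid[0:n,0:n]
    P=np.c_[(cx+half-(r+.5)*res).ravel(),(cy+half-(c+.5)*res).ravel(),np.full(n*n,z)]
    m=proj(d,P).astype(np.float32).reshape(n,n,2)
    return cv2.remap(d["color"],m[...,0],m[...,1],cv2.INTER_LINEAR)
def o2w(px,cx,cy,half,res=0.001):
    px=np.atleast_2d(px); return np.c_[cx+half-px[:,1]*res,cy+half-px[:,0]*res]
def save(name,im,s=1): cv2.imwrite(f"pics/{name}.png",cv2.resize(im[:,:,::-1],None,fx=s,fy=s,interpolation=cv2.INTER_CUBIC))
E
python3 - <<'E'
from h import *
t=cam("top")
print("top o",t["o"])
for n in ["head0_mid","head1_mid","head2_mid","head3_mid","cage_grip","lever_grip","claw_bar","keeper"]:
    for r in outline_of("top",n)[:5]:
        m=r["mask"]; ys,xs=np.nonzero(m); print(n,round(r["p"],2),r["rect"],m.sum(),onplane(t,[xs.mean(),ys.mean()],.06)[0].round(3))
# rack walls, heads tops
img=np.hstack([ortho(t,*(.62,.0),.046,.17,.00085),ortho(t,.5,-.29,.068,.17,.00085)]); save("r1",img)
E
```

```text
top o [0.3533922  0.0175422  1.26749884]
head0_mid 0.75 [461.1, 268.9, 27.5, 25.6] 490 [ 0.444 -0.367  0.06 ]
head0_mid 0.67 [258.5, 160.4, 114.4, 99.4] 8140 [0.635 0.049 0.06 ]
head1_mid 0.71 [421.2, 221.1, 21.9, 19.8] 430 [ 0.575 -0.26   0.06 ]
head2_mid 0.83 [460.5, 215.9, 23.5, 24.1] 485 [ 0.582 -0.367  0.06 ]
head2_mid 0.81 [476.8, 311.7, 35.1, 21.5] 542 [ 0.338 -0.408  0.06 ]
head2_mid 0.74 [380.6, 266.2, 20.7, 21.8] 361 [ 0.452 -0.147  0.06 ]
head2_mid 0.74 [286.8, 293.4, 52.7, 13.9] 372 [0.392 0.053 0.06 ]
head2_mid 0.67 [389.2, 202.0, 24.2, 28.4] 406 [ 0.61  -0.175  0.06 ]
head3_mid 0.85 [412.7, 264.6, 25.7, 23.3] 422 [ 0.453 -0.239  0.06 ]
head3_mid 0.52 [258.7, 158.2, 113.4, 107.0] 8195 [0.636 0.048 0.06 ]
cage_grip 0.58 [138.6, 196.0, 88.7, 112.8] 2707 [0.518 0.401 0.06 ]
lever_grip 0.96 [294.3, 235.4, 25.0, 26.9] 396 [0.517 0.068 0.06 ]
lever_grip 0.46 [389.2, 306.5, 29.7, 28.1] 591 [ 0.336 -0.185  0.06 ]
claw_bar 0.49 [293.4, 242.8, 24.3, 16.5] 254 [0.508 0.071 0.06 ]
claw_bar 0.46 [260.5, 158.8, 111.0, 101.5] 8144 [0.636 0.048 0.06 ]
keeper 0.77 [135.0, 194.0, 91.6, 111.9] 2760 [0.521 0.4   0.06 ]
keeper 0.73 [79.9, 235.7, 40.6, 24.0] 760 [0.515 0.616 0.06 ]
```

View pics/r1.png

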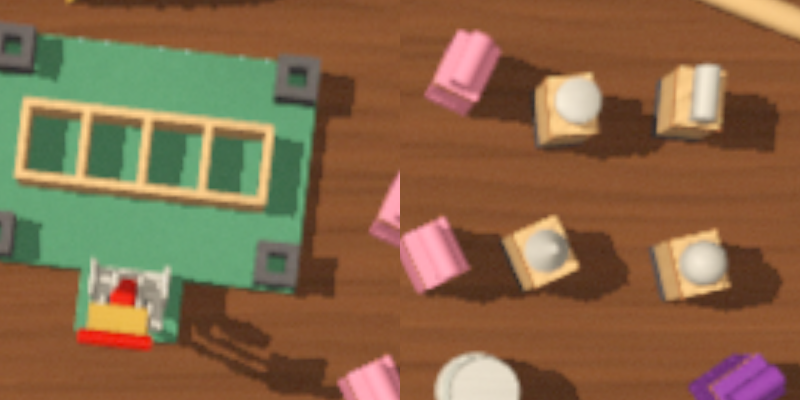

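move_arm(
  series=[
    [3.5,3.4,1,0,0,0],
    [3.5,3.4,1,0,0,0],
    [3.5,3.4,1,0,0,0],
    [3.5,3.4,1,0,0,0],
    [3.5,3.4,1,0,0,0],
    [3.5,3.4,1,0,0,0],
    [3.5,3.4,1,0,0,0],
    [3.5,3.4,1,0,0,0],
  ],
  grip=1,
)

```text
clock: 1.35
position: [0.5099, -0.3081, 0.3265]
ee_rot: [3.086, 0.585, 0.001]
force: [0.0, -0.0, -0.3]
width: 0.998
```

```bash
python3 - <<'E'
from h import *
w=cam("wrist"); s=monitor.observe(); print(s["position"],s["ee_rot"],w["o"],w["Rcw"][:,2],w["fx"])
im=ortho(w,.51,-.31,.068,.15,.0005)
save("r2",im)
E
```

```text
[ 0.51713196 -0.29952055  0.32790931] [-3.08094948 -0.6009084  -0.01064282] [ 0.57472076 -0.28226529  0.46427119] [-0.23782926 -0.09364334 -0.96678238] 371.64829954431775
```

View pics/r2.png

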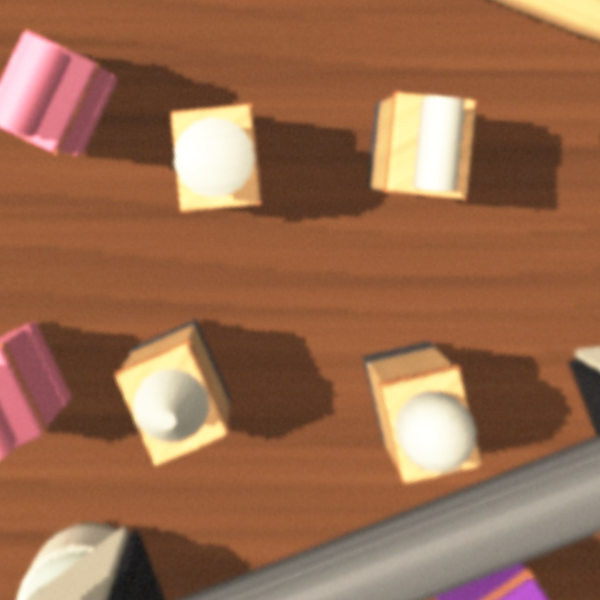

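The ortho view shows the heads' top faces clearly. Long axes are near world x: head1 at (.581,-.268), head2 at (.587,-.375), head3 at (.460,-.246), head0 at (.447,-.375). I'll turn the jaws along x, then measure.

move_arm(
  series=[
    [0,-0.3,0,0,0,8.5],
    [0,-0.3,0,0,0,8.5],
    [0,-0.3,0,0,0,8.5],
    [0,-0.3,0,0,0,8.5],
    [0,-0.3,0,0,0,8.5],
    [0,-0.3,0,0,0,8.5],
    [0,0,0,0,0,8.5],
    [0,0,0,0,0,8.5],
  ],
)

```text
clock: 2.2
position: [0.5085, -0.328, 0.3257]
ee_rot: [2.225, 2.218, -0.0]
force: [-0.0, 0.2, -0.0]
width: 1.0
```

move_arm(
  series=[
    [0,0,0,0,0,8.0],
    [0,0,0,0,0,0],
    [0,0,0,0,0,0],
    [0,0,0,0,0,0],
  ],
)

```text
clock: 2.6
position: [0.5087, -0.3277, 0.3257]
ee_rot: [2.076, 2.358, 0.0]
force: [-0.1, 0.7, 0.5]
width: 1.0
```

```bash
cat >> h.py <<'E'
def hull(x,y,yaw,r,zb=0):
    c,s=np.cos(yaw),np.sin(yaw); B=[]
    for z in (0,.068): B+=[(a,b,z) for a in(-.025,.025) for b in(-.02,.02)]
    t=np.linspace(0,6.28,17); B+=[(r*np.cos(k),r*np.sin(k),.092) for k in t]
    B=np.array(B); return np.c_[x+c*B[:,0]-s*B[:,1],y+s*B[:,0]+c*B[:,1],B[:,2]+zb]
RAD={0:.008,1:.019,2:.01,3:.001}
def fithead(d,k,mask,g,zb=0):
    from scipy.optimize import minimize
    ys,xs=np.nonzero(mask); a,b=max(ys.min()-15,0),max(xs.min()-15,0); S=4
    m=cv2.resize(mask[a:ys.max()+15,b:xs.max()+15].astype(np.uint8),None,fx=S,fy=S,interpolation=cv2.INTER_LINEAR)
    def f(q):
        p=proj(d,hull(g[0]+q[0]/100,g[1]+q[1]/100,g[2]+q[2]/5,RAD[k],zb)); p=((p-[b,a]+.5)*S-.5)
        im=np.zeros_like(m); cv2.fillConvexPoly(im,cv2.convexHull(np.round(p*16).astype(np.int32)),1,shift=4)
        return 1-(im&m).sum()/(im|m).sum()
    o=min((minimize(f,[0,0,t],method="Nelder-Mead",options=dict(initial_simplex=np.array([[0,0,t],[.6,0,t],[0,.6,t],[.3,.3,t+.5]]))) for t in(-.3,0,.3)),key=lambda o:o.fun)
    q=o.x; return g[0]+q[0]/100,g[1]+q[1]/100,g[2]+q[2]/5,1-o.fun
E
python3 - <<'E'
from h import *
s=monitor.observe(); print(s["position"],s["ee_rot"],s["joints"].round(2))
w=cam("wrist"); print(w["o"])
G={0:(.4475,-.375,.223),1:(.581,-.268,.096),2:(.587,-.375,-.087),3:(.46,-.246,.375)}
vis=w["color"].copy()
for k,g in G.items():
    uv=proj(w,[(g[0],g[1],.046)])[0]
    for r in outline_of("wrist",f"head{k}_mid"):
        ys,xs=np.nonzero(r["mask"])
        if len(xs) and abs(xs.mean()-uv[0])+abs(ys.mean()-uv[1])<25:
            f=fithead(w,k,r["mask"],g); print(k,r["p"],r["mask"].sum(),np.round(f,4),np.degrees(f[2]).round(1))
            cv2.polylines(vis,[cv2.convexHull(proj(w,hull(*f[:3],RAD[k])).astype(np.int32))],True,(0,0,255)); break
    else: print(k,"none",uv)
save("w3",vis)
E
```

```text
[ 0.5087079  -0.3277194   0.32573333] [2.07602849e+00 2.35784403e+00 1.96186353e-05] [ 0.73  0.38 -0.35  1.48  0.13  1.31  0.49]
[ 0.50102443 -0.25901382  0.46351927]
0 0.88 2191 [ 0.4462 -0.3762  0.2462  0.9552] 14.1
1 0.8 1926 [ 0.5804 -0.2678  0.092   0.9586] 5.3
2 0.92 2270 [ 0.5869 -0.3762 -0.0769  0.9416] -4.4
3 0.96 1782 [ 0.457  -0.2459  0.4169  0.9424] 23.9
```

View pics/w3.png

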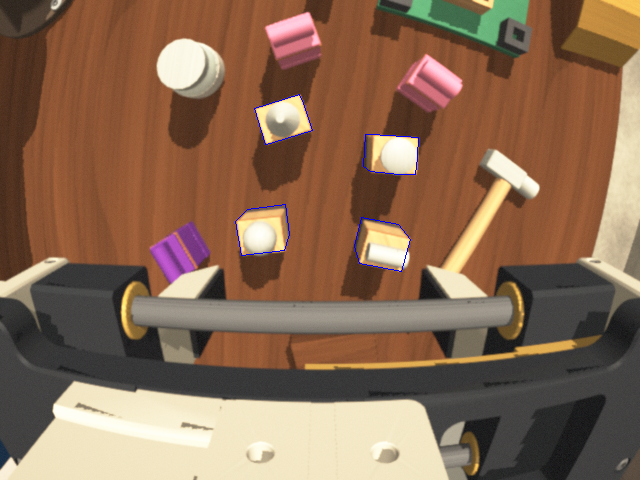

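Hull outlines in blue sit well on all four heads. Grasping head1 first.

move_arm(
  series=[
    [3.6,3.0,-2,0,0,-2],
    [3.55,2.95,-3,0,0,0],
    [0,0,-4,0,0,0],
    [0,0,-4.5,0,0,0],
    [0,0,-4.5,0,0,0],
    [0,0,-4,0,0,0],
    [0,0,-3,0,0,0],
    [0,0,-1.9,0,0,0],
  ],
)

```text
clock: 3.65
position: [0.5751, -0.271, 0.057]
ee_rot: [-2.111, -2.322, 0.002]
force: [-0.7, 0.1, -0.5]
width: 1.0
```

move_arm(
  series=[
    [0,0,0,0,0,0],
    [0,0,0,0,0,0],
    [0,0,0,0,0,0],
    [0,0,0,0,0,0],
    [0,0,0,0,0,0],
    [0,0,0,0,0,0],
  ],
  grip=0.3,
  force=25,
)

```text
clock: 4.25
position: [0.5776, -0.2716, 0.061]
ee_rot: [2.111, 2.323, 0.002]
force: [0.9, -0.3, 5.0]
width: 0.543
```

move_arm(
  series=[
    [0,0,2,0,0,0],
    [0,0,4,0,0,0],
    [1,2,4,0,0,-3],
    [1.5,4,2.5,0,0,-3],
    [1.5,4.3,2.5,0,0,-3],
    [1.5,4.3,2.5,0,0,-2],
    [1.5,4.3,2.5,0,0,0],
    [1,3.3,0,0,0,0],
  ],
)

```text
clock: 5.05
position: [0.6565, -0.0507, 0.2609]
ee_rot: [2.322, 2.112, 0.007]
force: [1.1, 0.6, -2.7]
width: 0.545
```

move_arm(
  series=[
    [0,0,0,0,0,0],
    [0,0,0,0,0,0],
    [0,0,0,0,0,0],
  ],
)

```text
clock: 5.35
position: [0.6539, -0.0559, 0.2563]
ee_rot: [-2.327, -2.11, 0.003]
force: [-0.0, 0.4, -2.5]
width: 0.545
```

```bash
python3 - <<'E'
from h import *
s=monitor.observe(); print(s["position"],s["ee_rot"],s["width"])
w=cam("wrist"); print(w["o"])
c=(.66,.05,.18); r=.0006
im=ortho(w,.66,.05,.046,.18,r); hsv=cv2.cvtColor(im,cv2.COLOR_RGB2HSV)
save("r4",im)
np.save("r4.npy",im)
t=cam("top"); it=ortho(t,.66,.05,.046,.18,r); save("r4t",it)
cv2.imwrite("pics/r4b.png",cv2.resize(np.hstack([im,it])[:,:,::-1],(800,400)))
E
```

```text
[ 0.65393444 -0.05593984  0.25627781] [-2.32749237 -2.10969547  0.0032765 ] 0.5450484257424689
[0.6618976  0.01315388 0.39397064]
```

View pics/r4.png

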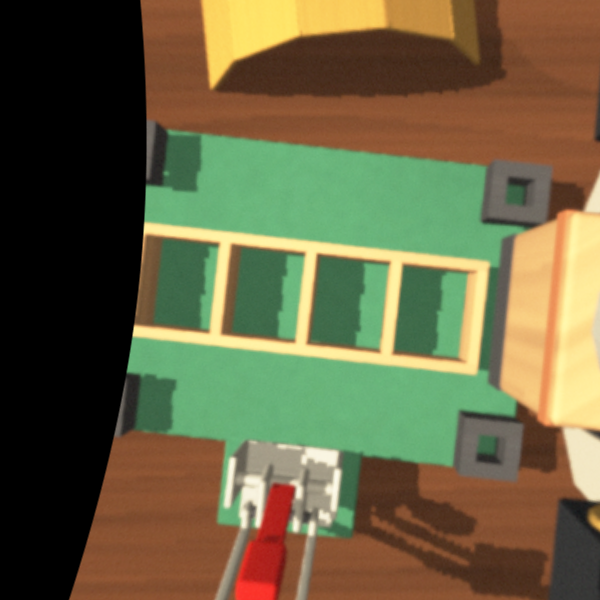

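```bash
python3 - <<'E'
from h import *
s=monitor.observe(); p=s["position"]; w=cam("wrist")
a=2*np.arctan2(s["ee_rot"][1],s["ee_rot"][0]); print("toolx",np.degrees(a)%360)
for r in outline_of("wrist","head1_mid")[:2]:
    f=fithead(w,1,r["mask"],(p[0],p[1],a-np.pi/2),p[2]-.061); 
    d=np.array(f[:2])-p[:2]; print(r["p"],r["rect"],np.round(f,4),"off toolx",d@[np.cos(a),np.sin(a)], "yaw",np.degrees(f[2])%360)
E
```

```text
toolx 84.32441305217645
0.76 [258.0, 216.8, 131.9, 147.2] [ 0.6554 -0.0522 -6.3718  0.6799] off toolx 0.004130444261552552 yaw 354.9254880767503
0.35 [57.9, 64.1, 59.5, 78.0] [ 0.6541 -0.0562 -6.4422  0.    ] off toolx 0.0 yaw 350.8866662813915
```

move_arm(
  series=[
    [0.3,4.0,-1,0,0,-0.5],
    [0.5,4.5,-2,0,0,0],
    [0.4,4.5,-2,0,0,0],
    [0.3,4.0,-3,0,0,0],
    [0,0.65,-1,0,0,0],
    [0,0,0,0,0,0],
    [0,0,0,0,0,0],
    [0,0,0,0,0,0],
  ],
)

```text
clock: 6.35
position: [0.6707, 0.1196, 0.1684]
ee_rot: [2.337, 2.096, 0.001]
force: [0.7, 0.1, -1.5]
width: 0.543
```

move_arm(
  series=[
    [-0.2,0.1,-2,0,0,0],
    [0,0,-2,0,0,0],
    [0,0,-1.5,0,0,0],
    [0,0,-1,0,0,0],
    [0,0,-1,0,0,0],
    [0,0,-1,0,0,0],
    [0,0,-0.8,0,0,0],
    [0,0,0,0,0,0],
  ],
)

```text
clock: 7.15
position: [0.6679, 0.1234, 0.074]
ee_rot: [2.335, 2.101, 0.001]
force: [1.2, -0.2, -3.6]
width: 0.541
```

move_arm(
  series=[
    [0,0,0,0,0,0],
    [0,0,0,0,0,0],
    [0,0,0,0,0,0],
    [0,0,3,0,0,0],
    [0,0,5,0,0,0],
    [-0.5,-2,4.5,0,0,0],
    [-0.5,-4.5,2,0,0,0],
    [-0.5,-4.9,0,0,0,0],
  ],
  grip=1,
)

```text
clock: 7.95
position: [0.6546, 0.0104, 0.2239]
ee_rot: [2.328, 2.103, 0.011]
force: [0.9, -0.5, -0.9]
width: 1.001
```

move_arm(
  series=[
    [-0.8,-4.9,0,0,0,0],
    [-0.8,-4.9,0,0,0,0],
    [-0.8,-4.9,0,0,0,0],
    [-0.8,-4.9,0,0,0,0],
    [-0.8,-4.9,0,0,0,2],
    [-0.8,-4.9,0,0,0,0],
    [-0.8,-4.9,0,0,0,0],
    [-0.5,-3,0,0,0,0],
  ],
)

```text
clock: 8.75
position: [0.5897, -0.3691, 0.2192]
ee_rot: [2.302, 2.136, -0.003]
force: [0.4, -0.7, 0.1]
width: 1.0
```

move_arm(
  series=[
    [0,0,0,0,0,0],
    [0,0,0,0,0,0],
    [0,0,0,0,0,0],
  ],
)

```text
clock: 9.05
position: [0.5924, -0.362, 0.2192]
ee_rot: [-2.296, -2.144, -0.002]
force: [-0.3, -0.6, 0.5]
width: 1.002
```

```bash
cat > look.py <<'E'
from h import *
import sys
G={0:(.4462,-.3762,.246),1:(.581,-.268,.096),2:(.5869,-.3762,-.077),3:(.457,-.2459,.417)}
s=monitor.observe(); p=s["position"]; a=2*np.arctan2(s["ee_rot"][1],s["ee_rot"][0])
print("tcp",p.round(4),"toolx",np.degrees(a)%180, "joints",s["joints"].round(2))
w=cam(sys.argv[2] if len(sys.argv)>2 else "wrist")
for k in map(int,sys.argv[1]):
    g=G[k]; uv=proj(w,[(g[0],g[1],.046)])[0]
    for r in outline_of(w["n"],f"head{k}_mid"):
        ys,xs=np.nonzero(r["mask"])
        if len(xs) and np.hypot(*(np.array([xs.mean(),ys.mean()])-uv))<70:
            f=fithead(w,k,r["mask"],g); print(k,round(r["p"],2),np.round(f,4),"yaw",np.degrees(f[2]).round(1),"d cm",((f[0]-p[0])*100).round(2),((f[1]-p[1])*100).round(2),"turn",np.degrees(f[2]-a+np.pi/2).round(1)); break
    else: print(k,"none")
E
python3 look.py 023
```

```text
tcp [ 0.5924 -0.362   0.2192] toolx 86.08117591281808 joints [ 0.65  0.59 -0.29  1.4   0.17  1.18  0.27]
0 0.81 [ 0.4465 -0.3761  0.2704  0.9278] yaw 15.5 d cm -14.59 -1.41 turn 379.4
2 0.69 [ 0.5877 -0.3762 -0.0667  0.9394] yaw -3.8 d cm -0.47 -1.42 turn 360.1
3 0.92 [ 0.458  -0.246   0.41    0.9556] yaw 23.5 d cm -13.44 11.6 turn 387.4
```

move_arm(
  series=[
    [-0.5,-1.4,-2.5,0,0,0],
    [0,0,-4,0,0,0],
    [0,0,-4,0,0,0],
    [0,0,-3.5,0,0,0],
    [0,0,-2.3,0,0,0],
    [0,0,0,0,0,0],
    [0,0,0,0,0,0],
  ],
)

```text
clock: 9.95
position: [0.5872, -0.3774, 0.0567]
ee_rot: [2.297, 2.143, 0.0]
force: [0.3, 0.0, 0.7]
width: 1.004
```

move_arm(
  series=[
    [0,0,0,0,0,0],
    [0,0,0,0,0,0],
    [0,0,0,0,0,0],
    [0,0,0,0,0,0],
    [0,0,0,0,0,0],
  ],
  grip=0.3,
)

```text
clock: 10.45
position: [0.5867, -0.378, 0.0565]
ee_rot: [2.298, 2.141, 0.0]
force: [-0.4, 0.1, -0.1]
width: 0.615
```

move_arm(
  series=[
    [0,0,0,0,0,0],
    [0,0,0,0,0,0],
    [0,0,3,0,0,0],
    [0,0,4.5,0,0,0],
    [1,1.5,4.5,0,0,-1],
    [1.5,4,2,0,0,-1.5],
    [1.5,4.7,0,0,0,0],
    [1.5,4.7,0,0,0,0],
  ],
)

```text
clock: 11.25
position: [0.642, -0.2276, 0.1966]
ee_rot: [2.345, 2.089, 0.001]
force: [0.9, 0.2, -3.7]
width: 0.546
```

move_arm(
  series=[
    [1.5,4.7,0,0,0,0],
    [0.7,4.8,0,0,0,0],
    [0,4.9,0,0,0,0],
    [0,4.9,0,0,0,0],
    [0,4.9,0,0,0,0],
    [0,3.8,0,0,0,0],
    [0,2,-1,0,0,0],
    [0,0,-2,0,0,0],
  ],
)

```text
clock: 12.05
position: [0.6637, 0.0775, 0.1669]
ee_rot: [-2.337, -2.098, -0.006]
force: [0.3, -0.5, -4.1]
width: 0.544
```

move_arm(
  series=[
    [0,0,0,0,0,0],
    [0,0,0,0,0,0],
    [0,0,0,0,0,0],
  ],
)

```text
clock: 12.35
position: [0.6641, 0.0701, 0.1668]
ee_rot: [2.345, 2.089, 0.001]
force: [0.4, 0.1, -3.3]
width: 0.547
```

```bash
python3 - <<'E'
from h import *
s=monitor.observe(); print(s["position"],s["joints"].round(2))
t=cam("top"); r=.0005
im=ortho(t,.66,.05,.046,.15,r); save("r5",im)
E
```

```text
[0.66414836 0.0701291  0.1668145 ] [ 0.02  0.59 -0.32  1.53  0.2   1.05 -0.47]
```

move_arm(
  series=[
    [0,0.1,-2.5,0,0,0.4],
    [0,0,-2,0,0,0],
    [0,0,-1.5,0,0,0],
    [0,0,-1,0,0,0],
    [0,0,-1,0,0,0],
    [0,0,-0.9,0,0,0],
    [0,0,-0.7,0,0,0],
    [0,0,0,0,0,0],
  ],
)

```text
clock: 13.2
position: [0.6639, 0.0723, 0.07]
ee_rot: [2.337, 2.099, 0.001]
force: [-0.3, -0.2, -3.6]
width: 0.546
```

move_arm(
  series=[
    [0,0,0,0,0,0],
    [0,0,0,0,0,0],
    [0,0,0,0,0,0],
    [0,0,3,0,0,0],
    [0,0,5,0,0,0],
    [0,-2,4.5,0,0,0],
    [0,-4.5,2,0,0,0],
    [-0.6,-4.8,0,0,0,0],
  ],
  grip=1,
)

```text
clock: 14.0
position: [0.6603, -0.0401, 0.2201]
ee_rot: [2.33, 2.1, 0.011]
force: [0.6, -0.4, -0.4]
width: 0.999
```

move_arm(
  series=[
    [-2,-4.4,0,0,0,6],
    [-3.5,-3.5,0,0,0,6],
    [-3.5,-3.5,0,0,0,6],
    [-3.5,-3.5,0,0,0,6],
    [-3.5,-3,0,0,0,6],
    [-3,-2,0,0,0,0],
    [-1,-0.6,0,0,0,0],
    [0,0,0,0,0,0],
  ],
)

```text
clock: 14.8
position: [0.4564, -0.2472, 0.2155]
ee_rot: [1.718, 2.629, -0.001]
force: [0.6, 0.2, 0.5]
width: 1.0
```

move_arm(
  series=[
    [0,0,0,0,0,0],
    [0,0,0,0,0,0],
  ],
)

```text
clock: 15.0
position: [0.4592, -0.2444, 0.2153]
ee_rot: [1.71, 2.634, 0.002]
force: [0.3, -0.1, -0.1]
width: 0.999
```

```bash
python3 look.py 03
```

```text
tcp [ 0.4592 -0.2444  0.2153] toolx 114.01004103370589 joints [ 0.73  0.33 -0.43  1.84  0.16  1.    0.64]
0 0.56 [ 0.4462 -0.3767  0.1973  0.4897] yaw 11.3 d cm -1.31 -13.22 turn -12.7
3 0.56 [ 0.456  -0.2451  0.4176  0.9764] yaw 23.9 d cm -0.33 -0.07 turn -0.1
```

move_arm(
  series=[
    [-0.3,-0.1,-2.5,0,0,0],
    [0,0,-4,0,0,0],
    [0,0,-4,0,0,0],
    [0,0,-3.3,0,0,0],
    [0,0,-2.1,0,0,0],
    [0,0,0,0,0,0],
    [0,0,0,0,0,0],
  ],
)

```text
clock: 15.85
position: [0.4552, -0.2463, 0.0563]
ee_rot: [-1.713, -2.633, -0.0]
force: [-0.2, -0.3, 1.0]
width: 0.994
```

move_arm(
  series=[
    [0,0,0,0,0,0],
    [0,0,0,0,0,0],
    [0,0,0,0,0,0],
    [0,0,0,0,0,0],
    [0,0,0,0,0,0],
    [0,0,0,0,0,0],
    [0,0,0,0,0,0],
  ],
  grip=0.3,
)

```text
clock: 16.55
position: [0.455, -0.2469, 0.0563]
ee_rot: [1.714, 2.632, 0.0]
force: [0.8, 1.0, 3.2]
width: 0.544
```

move_arm(
  series=[
    [0,0,3,0,0,0],
    [0,0,4.5,0,0,0],
    [1,1,4.5,0,0,0],
    [3.5,2.2,2.3,0,0,-6],
    [4,3,0,0,0,-6],
    [4,3,0,0,0,-6],
    [4,3,0,0,0,-6],
    [3.3,3,0,0,0,-6],
  ],
)

```text
clock: 17.35
position: [0.6539, -0.0934, 0.1982]
ee_rot: [-2.341, -2.094, 0.001]
force: [-0.5, -1.1, -3.3]
width: 0.541
```

move_arm(
  series=[
    [0.5,4.5,0,0,0,0],
    [0,4,0,0,0,0],
    [0,2.5,-1,0,0,0],
    [0,0.5,-2,0,0,0],
    [0,0,0,0,0,0],
    [0,0,0,0,0,0],
    [0,0,0,0,0,0],
  ],
)

```text
clock: 18.05
position: [0.658, 0.0186, 0.1697]
ee_rot: [2.338, 2.097, -0.0]
force: [0.2, -0.4, -3.5]
width: 0.543
```

Target (.658,.020), z .0705.

move_arm(
  series=[
    [0,0.1,-2.5,0,0,0],
    [0,0,-2,0,0,0],
    [0,0,-1.8,0,0,0],
    [0,0,-1.1,0,0,0],
    [0,0,-1,0,0,0],
    [0,0,-0.8,0,0,0],
    [0,0,-0.7,0,0,0],
    [0,0,0,0,0,0],
  ],
)

```text
clock: 18.85
position: [0.6581, 0.0212, 0.0702]
ee_rot: [2.337, 2.099, 0.001]
force: [0.2, 0.4, -2.9]
width: 0.544
```

move_arm(
  series=[
    [0,0,0,0,0,0],
    [0,0,0,0,0,0],
    [0,0,0,0,0,0],
    [0,0,3,0,0,0],
    [0,0,5,0,0,0],
    [0,-2,4.5,0,0,0],
    [0,-4.5,2,0,0,0],
    [-1,-4.8,0,0,0,0],
  ],
  grip=1,
)

```text
clock: 19.65
position: [0.6506, -0.0913, 0.22]
ee_rot: [2.33, 2.099, 0.01]
force: [0.3, -0.8, -1.2]
width: 0.997
```

move_arm(
  series=[
    [-2,-4.4,0,0,0,4],
    [-3,-4,0,0,0,4],
    [-3,-4,0,0,0,4],
    [-3,-4,0,0,0,4.5],
    [-3,-4,0,0,0,4],
    [-3,-4,0,0,0,0],
    [-2.5,-3,0,0,0,0],
    [-0.7,-1.1,0,0,0,0],
  ],
)

```text
clock: 20.45
position: [0.4416, -0.3814, 0.2153]
ee_rot: [1.934, 2.475, -0.004]
force: [0.1, -0.6, -0.6]
width: 0.999
```

move_arm(
  series=[
    [0,0,0,0,0,0],
    [0,0,0,0,0,0],
    [0,0,0,0,0,0],
  ],
)

```text
clock: 20.75
position: [0.4473, -0.3748, 0.2153]
ee_rot: [1.922, 2.485, 0.002]
force: [-0.2, 0.2, 0.7]
width: 0.998
```

```bash
python3 look.py 0
```

```text
tcp [ 0.4473 -0.3748  0.2153] toolx 104.55479415289041 joints [ 0.87  0.42 -0.36  1.69  0.17  1.05  0.71]
0 0.68 [ 0.4458 -0.3771  0.2511  0.9581] yaw 14.4 d cm -0.16 -0.24 turn -0.2
```

move_arm(
  series=[
    [-0.1,-0.2,-2.5,0,0,0],
    [0,0,-4,0,0,0],
    [0,0,-4,0,0,0],
    [0,0,-3.3,0,0,0],
    [0,0,-2.1,0,0,0],
    [0,0,0,0,0,0],
    [0,0,0,0,0,0],
  ],
  grip=0.8,
)

```text
clock: 21.55
position: [0.4455, -0.3781, 0.0565]
ee_rot: [-1.924, -2.483, -0.001]
force: [-0.3, 0.5, 0.4]
width: 0.795
```

move_arm(
  series=[
    [0,0,0,0,0,0],
    [0,0,0,0,0,0],
    [0,0,0,0,0,0],
    [0,0,0,0,0,0],
    [0,0,0,0,0,0],
    [0,0,0,0,0,0],
  ],
  grip=0.3,
)

```text
clock: 22.15
position: [0.4452, -0.3792, 0.057]
ee_rot: [1.925, 2.481, -0.0]
force: [0.1, 0.5, 5.2]
width: 0.544
```

move_arm(
  series=[
    [0,0,3,0,0,0],
    [0,0,4.5,0,0,0],
    [1,1,4.5,0,0,0],
    [3.2,3.5,2.3,0,0,-4],
    [3.3,3.6,0,0,0,-4],
    [3.3,3.6,0,0,0,-4],
    [3.3,3.6,0,0,0,-4],
    [3.3,3.6,0,0,0,-4.4],
  ],
)

```text
clock: 22.95
position: [0.6175, -0.1902, 0.1976]
ee_rot: [-2.338, -2.097, 0.001]
force: [1.0, -1.1, -3.1]
width: 0.546
```

move_arm(
  series=[
    [3,3.9,0,0,0,0],
    [0.3,4.6,0,0,0,0],
    [0,4.3,0,0,0,0],
    [0,2.5,-1,0,0,0],
    [0,0.5,-2,0,0,0],
    [0,0,0,0,0,0],
    [0,0,0,0,0,0],
    [0,0,0,0,0,0],
  ],
)

```text
clock: 23.75
position: [0.6504, -0.0352, 0.1686]
ee_rot: [2.337, 2.099, 0.0]
force: [-0.2, 0.3, -2.9]
width: 0.543
```

move_arm(
  series=[
    [0.2,0.25,-2.5,0,0,0],
    [0,0,-2,0,0,0],
    [0,0,-1.7,0,0,0],
    [0,0,-1.1,0,0,0],
    [0,0,-1,0,0,0],
    [0,0,-0.8,0,0,0],
    [0,0,-0.7,0,0,0],
    [0,0,0,0,0,0],
  ],
)

```text
clock: 24.55
position: [0.6525, -0.0311, 0.0702]
ee_rot: [2.335, 2.101, 0.001]
force: [0.8, -0.4, -3.3]
width: 0.541
```

move_arm(
  series=[
    [0,0,0,0,0,0],
    [0,0,0,0,0,0],
    [0,0,0,0,0,0],
    [0,0,3,0,0,0],
    [0,0,5,0,0,0],
    [0,0,5,0,0,0],
    [0,0,5,0,0,0],
    [0,0,5,0,0,0],
  ],
  grip=1,
)

```text
clock: 25.35
position: [0.6517, -0.0311, 0.3024]
ee_rot: [2.335, 2.101, 0.001]
force: [1.2, -1.3, -1.1]
width: 0.999
```

move_arm(
  series=[
    [0,4,3,0,0,8],
    [-0.5,4.7,0,0,0,8],
    [-1,4.7,0,0,0,8],
    [-1,4.7,0,0,0,8],
    [-1,4.7,0,0,0,8],
    [-1,4.7,0,0,0,8],
    [-1,4.7,0,0,0,8],
    [-1,4.7,0,0,0,8],
  ],
)

```text
clock: 26.15
position: [0.5865, 0.3395, 0.3304]
ee_rot: [0.858, 3.021, 0.001]
force: [1.2, -0.1, 0.0]
width: 1.002
```

move_arm(
  series=[
    [-1.5,4,0,0,0,8],
    [-1.2,2,0,0,0,8],
    [0,0,0,0,0,8],
    [0,0,0,0,0,0],
    [0,0,0,0,0,0],
    [0,0,0,0,0,0],
  ],
)

```text
clock: 26.75
position: [0.5607, 0.3969, 0.33]
ee_rot: [0.228, 3.133, -0.0]
force: [-0.1, 0.8, -0.5]
width: 0.998
```

```bash
python3 - <<'E'
from h import *
s=monitor.observe(); p=s["position"]; print(p,s["joints"].round(2))
w=cam("wrist"); t=cam("top")
r=.0006
a=ortho(w,.52,.42,.138,.18,r); b=ortho(t,.66,.05,.106,.15,.0005)
im=np.zeros((600,800,3),np.uint8); im[:480,:480]=cv2.resize(a,(480,480)); im[:320,480:]=cv2.resize(b,(320,320))
save("r6",im)
E
```

```text
[0.56074271 0.39691641 0.32996298] [-0.3   0.59 -0.71  1.22  0.37  1.46  0.46]
```

View pics/r6.png

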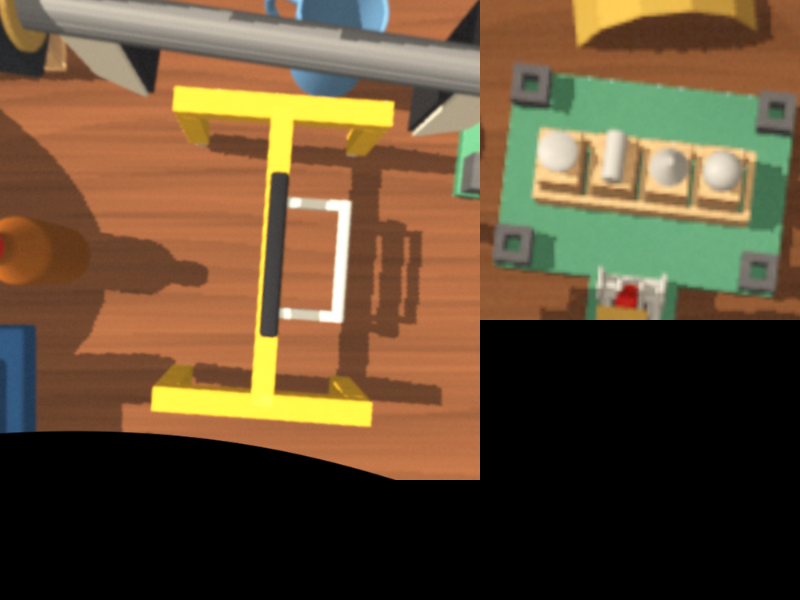

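Right: all four heads are in pockets. Left: the cage bar is centred at (275,254), and the keeper faces -y.

```bash
cat > bar.py <<'E'
from h import *
def barfit(w,cx,cy,z,half=.09,r=.0004):
    im=ortho(w,cx,cy,z,half,r); m=(im.max(2)<75).astype(np.uint8); m=cv2.morphologyEx(m,cv2.MORPH_OPEN,np.ones((9,9)))
    n,l,st,c=cv2.connectedComponentsWithStats(m); k=1+np.argmin(np.hypot(*(c[1:]-half/r).T)) if n>1 else 0
    (u,v),wh,a=cv2.minAreaRect(np.argwhere(l==k)[:,::-1].astype(np.float32))
    if wh[0]>wh[1]: a+=90
    return o2w([u,v],cx,cy,half,r)[0],np.array(sorted(wh))*r,90-0-a if 0 else -((a+90)%180-90)
if __name__=="__main__":
    s=monitor.observe(); p=s["position"]; a=2*np.arctan2(s["ee_rot"][1],s["ee_rot"][0])
    w=cam("wrist"); c,wh,ang=barfit(w,.509,.394,.145); print(p,np.degrees(a)%360,c,wh,"bar dir",ang,"d cm",(c-p[:2])*100)
E
python3 bar.py
```

```text
[0.5605539  0.39710483 0.33004055] 171.780218241641 [0.50870313 0.39421794] [0.01102543 0.11816064] bar dir -4.159641742706299 d cm [-5.18507766 -0.28868832]
```

move_arm(
  series=[
    [-2.6,-0.15,-2,0,0,2],
    [-2.6,-0.15,-3,0,0,2.1],
    [0,0,-4,0,0,0],
    [0,0,-4,0,0,0],
    [0,0,-3,0,0,0],
    [0,0,0,0,0,0],
    [0,0,0,0,0,0],
    [0,0,0,0,0,0],
  ],
)

```text
clock: 27.7
position: [0.5088, 0.3959, 0.1722]
ee_rot: [0.108, 3.138, 0.004]
force: [0.7, -0.4, 0.4]
width: 0.998
```

```bash
python3 bar.py
```

```text
[0.50876742 0.39593922 0.17219923] 176.04068195790728 [0.48417443 0.39632664] [0.01313531 0.07344282] bar dir -4.197668075561523 d cm [-2.45929951  0.03874126]
```

move_arm(
  series=[
    [0,0,-2,0,0,0],
    [0,0,-1.3,0,0,0],
    [0,0,0,0,0,0],
    [0,0,0,0,0,0],
  ],
)

```text
clock: 28.15
position: [0.5081, 0.3951, 0.1374]
ee_rot: [0.108, 3.14, 0.0]
force: [0.3, -0.3, 0.5]
width: 1.005
```

move_arm(
  series=[
    [0,0,0,0,0,0],
    [0,0,0,0,0,0],
    [0,0,0,0,0,0],
    [0,0,0,0,0,0],
    [0,0,0,0,0,0],
    [0,0,0,0,0,0],
    [0,0,0,0,0,0],
    [0,0,0,0,0,0],
  ],
  grip=0.05,
  force=45,
)

```text
clock: 28.95
position: [0.508, 0.3949, 0.1369]
ee_rot: [-0.108, -3.14, 0.0]
force: [0.2, 0.5, 0.4]
width: 0.352
```

move_arm(
  series=[
    [0,0,0,0,0,0],
    [0,0,0,0,0,0],
    [0,0,0,0,0,0],
  ],
)

```text
clock: 29.25
position: [0.508, 0.3941, 0.1366]
ee_rot: [-0.108, -3.139, 0.002]
force: [-1.3, -2.4, 0.5]
width: 0.149
```

move_arm(
  series=[
    [0,0,1.5,0,0,0],
    [0,0,3,0,0,0],
    [0,0,4,0,0,0],
    [0,0,4.5,0,0,0],
    [0,0,4.5,0,0,0],
    [0,0,3.5,0,0,-4],
    [1,-2,1,0,0,-8],
    [1.8,-4,0,0,0,-8],
  ],
)

```text
clock: 30.05
position: [0.5334, 0.3393, 0.3602]
ee_rot: [0.647, 3.074, 0.01]
force: [0.6, 0.4, -7.1]
width: 0.143
```

move_arm(
  series=[
    [1.8,-4,0,0,0,-8],
    [1.8,-4,0,0,0,-8],
    [1.8,-4,0,0,0,-8],
    [1.8,-4,0,0,0,-8],
    [1.8,-4,0,0,0,-8],
    [1.8,-3.5,0,0,0,-8],
    [1.2,-2.5,0,0,0,-8],
    [0.5,-1.5,0,0,0,-8],
  ],
)

```text
clock: 30.85
position: [0.6616, 0.0565, 0.3566]
ee_rot: [-2.191, -2.252, 0.002]
force: [-0.5, -0.3, -6.8]
width: 0.149
```

move_arm(
  series=[
    [0,-0.7,0,0,0,-6],
    [0,-0.5,0,0,0,-2.2],
    [0,0,0,0,0,0],
    [0,0,0,0,0,0],
    [0,0,0,0,0,0],
    [0,0,0,0,0,0],
  ],
)

```text
clock: 31.45
position: [0.6608, 0.0487, 0.357]
ee_rot: [-2.335, -2.102, -0.0]
force: [0.2, -0.2, -6.5]
width: 0.151
```

move_arm(
  series=[
    [0,-0.2,-3,0,0,0],
    [0,0,-4,0,0,0],
    [0,0,-4,0,0,0],
    [0,0,-3,0,0,0],
    [0,0,-1.7,0,0,0],
    [0,0,0,0,0,0],
    [0,0,0,0,0,0],
    [0,0,0,0,0,0],
  ],
)

```text
clock: 32.25
position: [0.6621, 0.0463, 0.2018]
ee_rot: [2.336, 2.099, 0.004]
force: [0.8, 0.4, -6.0]
width: 0.15
```

```bash
python3 - <<'E'
from h import *
s=monitor.observe(); p=s["position"]; a=2*np.arctan2(s["ee_rot"][1],s["ee_rot"][0])-np.pi/2; print(p,np.degrees(a)%360)
ex=np.array([np.cos(a),np.sin(a)]); ey=np.array([-ex[1],ex[0]])
w=cam("wrist"); t=cam("top"); sc=cam("scene"); v={}
th=np.radians(-6.2); rx=np.array([np.cos(th),np.sin(th)]); ry=np.array([-rx[1],rx[0]])
for d in (w,t,sc):
    im=cv2.resize(d["color"],None,fx=3,fy=3,interpolation=cv2.INTER_CUBIC)
    for sx in(-.08,.08):
        for sy in(-.123,.123):
            def sq(c,x,y,h,z): return np.array([[*(c+x*(sx+i*h)+y*(sy+j*h)),z] for i,j in((-1,-1),(-1,1),(1,1),(1,-1))])
            for P,col in((sq(np.array([.661,.047]),rx,ry,.0085,.038),(255,0,0)),(sq(p[:2],ex,ey,.006,p[2]-.138),(0,0,255)),):
                cv2.polylines(im,[np.round(proj(d,P)*3+1).astype(np.int32)],True,col)
    v[d["n"]]=im
    save("big_"+d["n"],im)
b=v["top"][420:820,720:1220]; c=v["scene"][650:1000,650:1150]
im=np.zeros((600,800,3),np.uint8); 
im[:320,:400]=cv2.resize(b,(400,320)); im[:280,400:]=cv2.resize(c,(400,280)); im[320:,:373]=cv2.resize(v["wrist"],(373,280))
save("r7",im)
E
```

```text
[0.66207962 0.04629926 0.20176592] 353.8835194989998
```

View pics/r7.png

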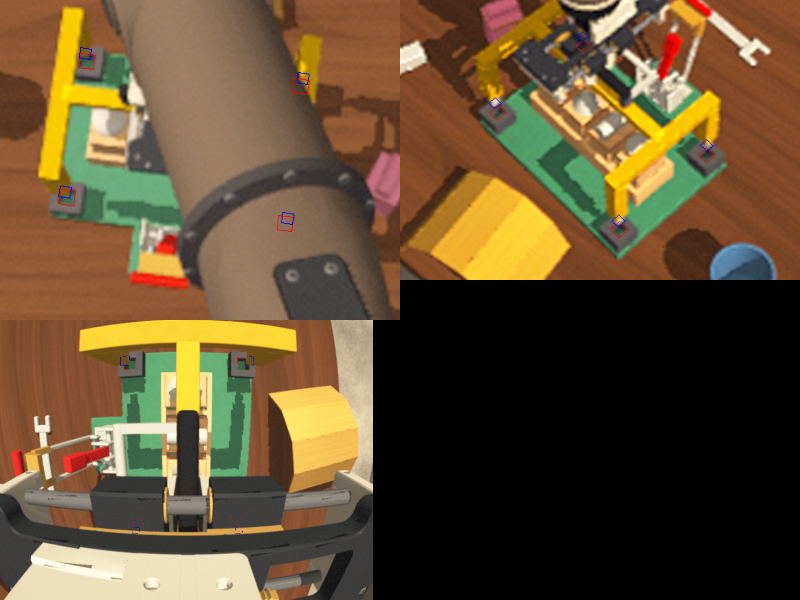

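The layout is right: keeper on the latch side, posts over the sockets. Zooming in to check alignment.

```bash
python3 - <<'E'
import cv2,numpy as np
s=cv2.imread("pics/big_scene.png"); w=cv2.imread("pics/big_wrist.png")
a=cv2.resize(s[700:980,660:1100],(800,509)); 
b=w[80:240,300:840]
im=np.zeros((600,800,3),np.uint8); im[:360]=a[100:460]; im[360:597]=cv2.resize(b,(800,237))
cv2.imwrite("pics/r8.png",im)
E
```

```text
(no output)
```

View pics/r8.png

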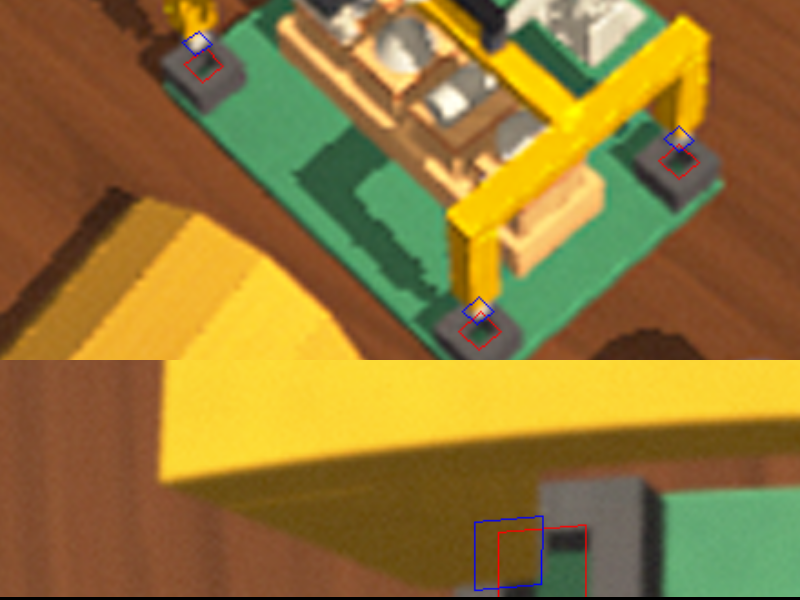

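Sockets (red) and spigots (blue) are predicted correctly in both views. Lowering.

move_arm(
  series=[
    [-0.1,0.05,-1,0,0,0],
    [0,0,-0.8,0,0,0],
    [0,0,-0.6,0,0,0],
    [0,0,-0.4,0,0,0],
    [0,0,0,0,0,0],
    [0,0,0,0,0,0],
  ],
)

```text
clock: 33.0
position: [0.6601, 0.0464, 0.1719]
ee_rot: [2.337, 2.099, 0.0]
force: [-0.7, -0.0, -6.2]
width: 0.148
```

move_arm(
  series=[
    [0,0,-0.4,0,0,0],
    [0,0,-0.4,0,0,0],
    [0,0,-0.4,0,0,0],
    [0,0,-0.3,0,0,0],
    [0,0,-0.3,0,0,0],
    [0,0,0,0,0,0],
  ],
)

```text
clock: 33.6
position: [0.6599, 0.0463, 0.1546]
ee_rot: [2.337, 2.099, -0.0]
force: [-3.5, -0.7, 2.0]
width: 0.153
```

move_arm(
  series=[
    [0,0,-0.2,0,0,0],
    [0,0,0,0,0,0],
    [0,0,0,0,0,0],
  ],
)

```text
clock: 33.9
position: [0.6599, 0.0464, 0.1545]
ee_rot: [2.336, 2.099, 0.001]
force: [-9.6, -2.3, 16.9]
width: 0.147
```

move_arm(
  series=[
    [0,0,0,0,0,0],
    [0,0,0,0,0,0],
    [0,0,0,0,0,0],
    [0,0,0,0,0,0],
    [0,0,2,0,0,0],
    [0,0,4,0,0,0],
    [0,-2,4,0,0,0],
    [-1,-4,4,0,0,0],
  ],
  grip=0.9,
)

```text
clock: 34.7
position: [0.652, -0.0055, 0.2887]
ee_rot: [-2.331, -2.105, -0.004]
force: [0.5, -0.3, 0.5]
width: 0.793
```

move_arm(
  series=[
    [-2,1,2,0,0,8.2],
    [-2,1,1,0,0,8.2],
    [-2,1,1,0,0,8.2],
    [-2,1,0,0,0,8.2],
    [-2,1,0,0,0,8.2],
    [-2,1,0,0,0,8.2],
    [-2,1,0,0,0,8.2],
    [-1,0,0,0,0,8.2],
  ],
  grip=0.9,
)

```text
clock: 35.5
position: [0.4998, 0.0634, 0.327]
ee_rot: [0.814, 3.034, 0.001]
force: [0.1, 0.0, 0.6]
width: 0.901
```

move_arm(
  series=[
    [0,0,0,0,0,8.2],
    [0,0,0,0,0,8.2],
    [0,0,0,0,0,8],
    [0,0,0,0,0,0],
    [0,0,0,0,0,0],
    [0,0,0,0,0,0],
  ],
)

```text
clock: 36.1
position: [0.5014, 0.0615, 0.3267]
ee_rot: [0.173, 3.137, 0.0]
force: [-1.0, 0.3, 0.3]
width: 0.901
```

```bash
python3 - <<'E'
from h import *
s=monitor.observe(); p=s["position"]; a=2*np.arctan2(s["ee_rot"][1],s["ee_rot"][0]); print(p,np.degrees(a)%360,s["joints"].round(2))
w=cam("wrist"); sc=cam("scene"); t=cam("top"); print("cam",w["o"].round(3))
b=w["color"][:300,100:580]; c=sc["color"][180:290,280:400]
im=np.zeros((600,800,3),np.uint8); im[:400,:640]=cv2.resize(b,(640,400)); im[400:,:218]=cv2.resize(c,(218,200),interpolation=cv2.INTER_CUBIC)
im[400:,250:450]=cv2.resize(t["color"][210:290,270:350],(200,200))
save("r9",im)
for d in (w,sc,t):
    for n in ("claw_bar","lever_grip"):
        for r in outline_of(d["n"],n)[:2]:
            print(d["n"],n,round(r["p"],2),np.round(r["rect"]),r["mask"].sum())
E
```

```text
[0.50136012 0.06154658 0.32671413] 173.6788682517189 [ 0.34  0.26 -0.7   1.69  0.17  1.26  1.06]
cam [0.434 0.07  0.464]
wrist claw_bar 0.58 [290. 191.  73.  38.] 2207
wrist lever_grip 0.64 [290. 192.  72.  48.] 2560
wrist lever_grip 0.16 [206. 194. 230. 173.] 15701
scene claw_bar 0.68 [330. 210.  19.  22.] 186
scene lever_grip 0.66 [319. 214.  27.  38.] 444
```

View pics/r9.png

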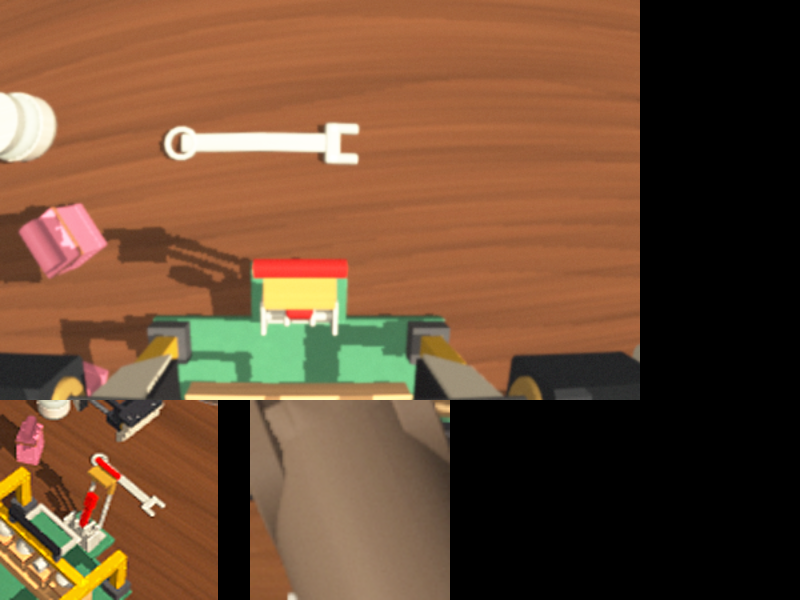

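```bash
python3 - <<'E'
from h import *
w=cam("wrist"); sc=cam("scene"); t=cam("top"); t["color"]=cv2.imread("pics/top0.png")[:,:,::-1]
C={}
for d,(x0,y0,x1,y1) in ((w,(280,190,375,215)),(sc,(326,205,356,240)),(t,(290,245,325,265))):
    im=np.ascontiguousarray(d["color"][y0:y1,x0:x1]).astype(int); m=((im[...,0]>130)&(im[...,1]<60)&(im[...,2]<60)).astype(np.uint8)
    n,l,st,c=cv2.connectedComponentsWithStats(m); k=1+np.argmax(st[1:,4]); C[d["n"]]=c[k]+[x0,y0]; print(d["n"],C[d["n"]],st[1:])
th=np.radians(-6.2); rx=np.array([np.cos(th),np.sin(th)]); ry=np.array([-rx[1],rx[0]])
for S in (("wrist","scene"),("wrist","top"),("wrist","scene","top")):
    P=tri([(dict(wrist=w,scene=sc,top=t)[n],C[n]) for n in S]); q=P[:2]-[.661,.047]; print(S,P.round(4),"rack",(q@rx).round(4),(q@ry).round(4))
E
```

```text
wrist [325.52970297 195.92574257] [[ 11   4  68   5 202]
 [ 16  15   2   2   3]
 [ 24  15   3   2   3]
 [ 32  15   2   2   3]
 [ 40  15   1   1   1]
 [ 44  15   3   2   3]
 [ 48  15   2   2   3]
 [ 57  15   1   1   1]
 [ 68  15   2   2   2]
 [ 12  16   1   1   1]
 [ 20  16   1   1   1]
 [ 22  16   1   1   1]
 [ 28  16   1   1   1]
 [ 30  16   1   1   1]
 [ 36  16   2   1   2]
 [ 53  16   1   1   1]
 [ 63  16   2   1   2]
 [ 66  16   1   1   1]
 [ 72  16   3   1   3]
 [ 78  16   1   1   1]]
scene [329.28333333 235.16666667] [[ 7  7 13 12 51]
 [ 0 26  8  9 60]]
top [305.96078431 256.70588235] [[ 21   0   2   1   2]
 [  4   9  24   7 102]]
('wrist', 'scene') [0.5032 0.056  0.0779] rack -0.1578 -0.0081
('wrist', 'top') [0.4894 0.0675 0.1294] rack -0.1728 0.0019
('wrist', 'scene', 'top') [0.5012 0.0612 0.0807] rack -0.1604 -0.0031
```

```bash
python3 - <<'E'
from h import *
w=cam("wrist"); sc=cam("scene"); t=cam("top"); D=dict(wrist=w,scene=sc,top=t)
im=w["color"][190:218,326].astype(int); print([tuple(x) for x in im])
C=dict(wrist=(325.5,201.5),scene=(339,217.7),top=(306,257))
th=np.radians(-6.2); rx=np.array([np.cos(th),np.sin(th)]); ry=np.array([-rx[1],rx[0]])
for S in (("wrist","scene"),("wrist","top"),("scene","top"),("wrist","scene","top")):
    P=tri([(D[n],C[n]) for n in S]); q=P[:2]-[.661,.047]; print(S,P.round(4),"rack",(q@rx).round(4),(q@ry).round(4), [ (proj(D[n],P)[0]-C[n]).round(1) for n in S])
E
```

```text
[(np.int64(169), np.int64(103), np.int64(64)), (np.int64(166), np.int64(102), np.int64(63)), (np.int64(166), np.int64(104), np.int64(65)), (np.int64(174), np.int64(95), np.int64(58)), (np.int64(203), np.int64(65), np.int64(45)), (np.int64(236), np.int64(50), np.int64(41)), (np.int64(250), np.int64(53), np.int64(47)), (np.int64(253), np.int64(57), np.int64(45)), (np.int64(254), np.int64(65), np.int64(54)), (np.int64(255), np.int64(70), np.int64(58)), (np.int64(255), np.int64(76), np.int64(63)), (np.int64(255), np.int64(70), np.int64(64)), (np.int64(255), np.int64(73), np.int64(62)), (np.int64(255), np.int64(70), np.int64(59)), (np.int64(255), np.int64(65), np.int64(55)), (np.int64(255), np.int64(62), np.int64(48)), (np.int64(254), np.int64(60), np.int64(51)), (np.int64(251), np.int64(80), np.int64(52)), (np.int64(252), np.int64(157), np.int64(76)), (np.int64(255), np.int64(228), np.int64(107)), (np.int64(255), np.int64(240), np.int64(118)), (np.int64(255), np.int64(239), np.int64(116)), (np.int64(255), np.int64(239), np.int64(117)), (np.int64(255), np.int64(237), np.int64(114)), (np.int64(255), np.int64(237), np.int64(117)), (np.int64(255), np.int64(237), np.int64(115)), (np.int64(255), np.int64(237), np.int64(115)), (np.int64(255), np.int64(237), np.int64(114))]
('wrist', 'scene') [0.4865 0.0662 0.1701] rack -0.1756 0.0003 [array([-0.3,  0.2]), array([0.1, 0. ])]
('wrist', 'top') [0.4838 0.0662 0.1825] rack -0.1783 -0.0 [array([-0.6, -0.5]), array([-0.2, -0.2])]
('scene', 'top') [0.4854 0.0659 0.1687] rack -0.1766 -0.0002 [array([0.2, 0. ]), array([ 0.2, -0.2])]
('wrist', 'scene', 'top') [0.4859 0.0662 0.1695] rack -0.1762 0.0002 [array([-0.5, -0.7]), array([0.2, 0. ]), array([ 0.1, -0.4])]
```

move_arm(
  series=[
    [-0.8,0.25,-2.5,0,0,0],
    [-0.75,0.2,-3.5,0,0,0],
    [0,0,-3.5,0,0,0],
    [0,0,-2.5,0,0,0],
    [0,0,-1.8,0,0,0],
    [0,0,-1,0,0,0],
    [0,0,0,0,0,0],
    [0,0,0,0,0,0],
  ],
  grip=0.9,
)

```text
clock: 37.65
position: [0.4863, 0.0663, 0.1794]
ee_rot: [0.168, 3.136, 0.001]
force: [0.4, 0.2, 0.7]
width: 0.901
```

move_arm(
  series=[
    [0,0,0,0,0,0],
    [0,0,0,0,0,0],
    [0,0,0,0,0,0],
    [0,0,0,0,0,0],
    [0,0,0,0,0,0],
    [0,0,0,0,0,0],
  ],
  grip=0.3,
  force=10,
)

```text
clock: 38.25
position: [0.4858, 0.0659, 0.179]
ee_rot: [0.168, 3.137, -0.001]
force: [-1.5, -2.5, 4.1]
width: 0.608
```

move_arm(
  series=[
    [0.82,-0.09,0.26,0,0,0],
    [0.82,-0.09,0.26,0,0,0],
    [0.84,-0.09,0.15,0,0,0],
    [0.84,-0.09,0.15,0,0,0],
    [1.71,-0.18,0.08,0,0,0],
    [1.7,-0.18,-0.16,0,0,0],
    [0,0,0,0,0,0],
  ],
)

```text
clock: 38.95
position: [0.5553, 0.0581, 0.1856]
ee_rot: [0.171, 3.136, 0.001]
force: [0.5, -5.6, 3.8]
width: 0.608
```

move_arm(
  series=[
    [1.66,-0.18,-0.39,0,0,0],
    [0.8,-0.09,-0.3,0,0,0],
    [0.8,-0.09,-0.3,0,0,0],
    [0.75,-0.08,-0.41,0,0,0],
    [0.75,-0.08,-0.41,0,0,0],
    [0,0,0,0,0,0],
  ],
)

```text
clock: 39.55
position: [0.6014, 0.0533, 0.1673]
ee_rot: [-0.169, -3.137, -0.0]
force: [0.7, -5.0, 1.2]
width: 0.604
```

move_arm(
  series=[
    [0.5,-0.05,-0.35,0,0,0],
    [0.45,-0.05,-0.33,0,0,0],
    [0.43,-0.05,-0.33,0,0,0],
    [0,0,0,0,0,0],
    [0,0,0,0,0,0],
  ],
)

```text
clock: 40.05
position: [0.6143, 0.052, 0.1578]
ee_rot: [-0.168, -3.137, 0.0]
force: [0.5, -5.4, -0.0]
width: 0.606
```

```bash
python3 - <<'E'
from h import *
w=cam("wrist"); sc=cam("scene")
im=np.zeros((600,800,3),np.uint8); im[:300,:480]=w["color"][100:400,80:560]; im[300:,:]=cv2.resize(sc["color"][190:280,260:380],(800,600),interpolation=cv2.INTER_CUBIC)[150:450]
save("r10",im)
E
```

```text
(no output)
```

View pics/r10.png

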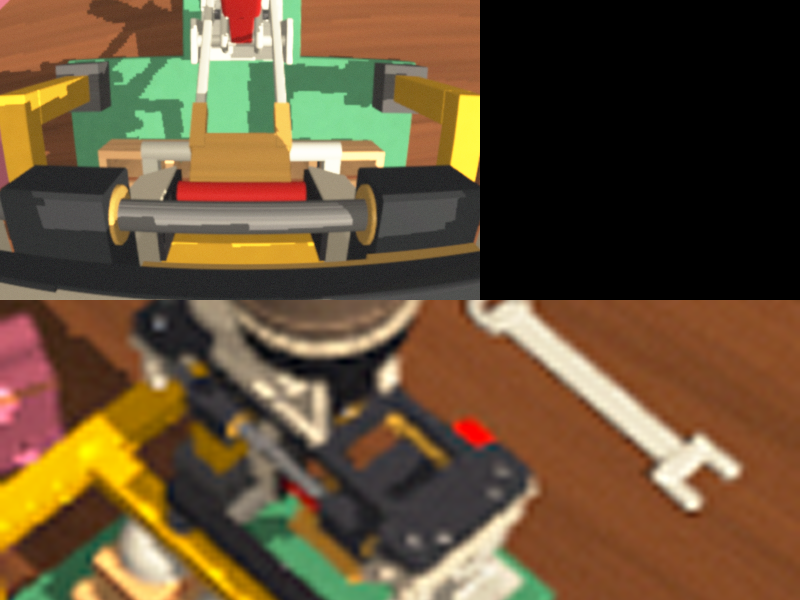

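The claw lies over the keeper bar, with the red bar at (240,190) just beyond it. I'll nudge it along the arc until it rests, then let go.

move_arm(
  series=[
    [0.2,-0.02,-0.18,0,0,0],
    [0.2,-0.02,-0.18,0,0,0],
    [0,0,0,0,0,0],
    [0,0,0,0,0,0],
  ],
)

```text
clock: 40.55
position: [0.6181, 0.0516, 0.1545]
ee_rot: [-0.168, -3.137, 0.001]
force: [-2.8, -5.6, 2.5]
width: 0.609
```

move_arm(
  series=[
    [0,0,0,0,0,0],
    [0,0,0,0,0,0],
    [0,0,0,0,0,0],
    [0,0,3,0,0,0],
    [0,0,4,0,0,0],
    [-2,0.2,4,0,0,0],
    [-3.5,0.4,2,0,0,0],
    [-3.5,0.4,0,0,0,0],
  ],
  grip=0.9,
)

```text
clock: 41.35
position: [0.5292, 0.0637, 0.2875]
ee_rot: [0.166, 3.131, 0.004]
force: [0.3, 0.4, 0.1]
width: 0.897
```

move_arm(
  series=[
    [0,0,0,0,0,0],
    [0,0,0,0,0,0],
    [0,0,0,0,0,0],
  ],
  grip=0.6,
)

```text
clock: 41.65
position: [0.5292, 0.0618, 0.2843]
ee_rot: [0.168, 3.137, 0.001]
force: [-0.0, -0.2, 0.7]
width: 0.688
```

```bash
python3 - <<'E'
from h import *
w=cam("wrist"); sc=cam("scene"); s=monitor.observe(); print(s["position"])
th=np.radians(-6.2); rx=np.array([np.cos(th),np.sin(th)]); ry=np.array([-rx[1],rx[0]])
def W(x,y,z): return np.array([*(np.array([.661,.047])+x*rx+y*ry),z])
v={}
for d in (w,sc):
    im=cv2.resize(d["color"],None,fx=3,fy=3,interpolation=cv2.INTER_CUBIC)
    for L,c in ((1.4,(0,0,255)),(1.2,(0,255,255))):
        a=L-.14
        uv=proj(d,W(-.112-.07*np.cos(a),0,.046+.07*np.sin(a)))[0]; cv2.drawMarker(im,tuple(np.round(uv*3+1).astype(int).tolist()),c,0,14,1); print(d["n"],L,uv)
    for P in (W(-.058,0,.12),W(-.0475,0,.149)):
        cv2.drawMarker(im,tuple(np.round(proj(d,P)[0]*3+1).astype(int).tolist()),(0,0,0),0,14,1)
    v[d["n"]]=im
im=np.zeros((600,800,3),np.uint8); im[:,:450]=v["wrist"][480:1080,700:1150]; im[:450,450:]=cv2.resize(v["scene"][600:840,880:1067],(350,450))
save("r11",im)
E
```

```text
[0.52924341 0.06169476 0.28396937]
wrist 1.4 [320.80473345 215.18225317]
wrist 1.2 [320.81046206 199.24268409]
scene 1.4 [329.39493875 235.49259009]
scene 1.2 [332.19265018 234.22466429]
```

View pics/r11.png

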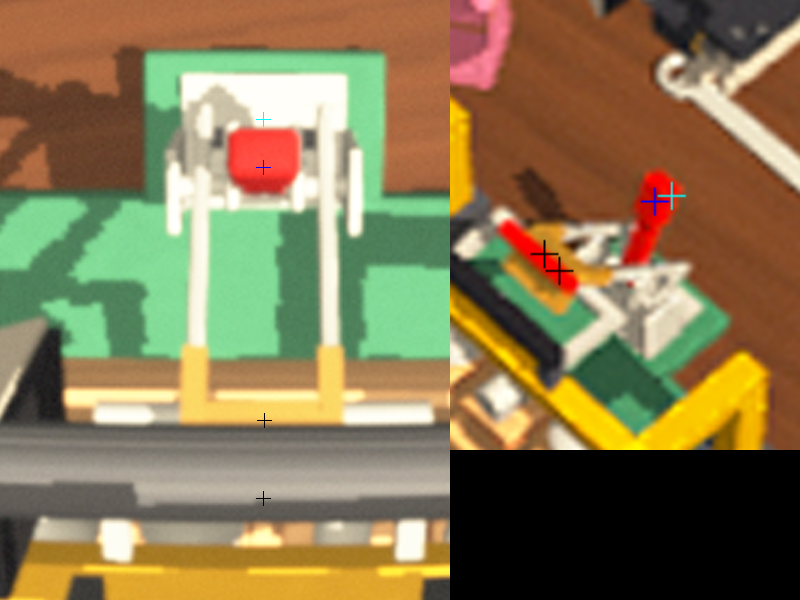

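The claw is hooked as predicted, and the lever handle sits at L≈1.4 (marker at its centre). Pinching the handle.

move_arm(
  series=[
    [-0.1,0,-3.5,0,0,0],
    [0,0,-4,0,0,0],
    [0,0,-4,0,0,0],
    [0,0,-3,0,0,0],
    [0,0,-1.6,0,0,0],
    [0,0,-0.8,0,0,0],
    [0,0,0,0,0,0],
    [0,0,0,0,0,0],
  ],
  grip=0.6,
)

```text
clock: 42.55
position: [0.5282, 0.0621, 0.1159]
ee_rot: [0.168, 3.136, 0.001]
force: [0.5, 1.0, 0.8]
width: 0.594
```

move_arm(
  series=[
    [0,0,0,0,0,0],
    [0,0,0,0,0,0],
    [0,0,0,0,0,0],
    [0,0,0,0,0,0],
    [0,0,0,0,0,0],
    [0,0,0,0,0,0],
    [0,0,0,0,0,0],
  ],
  grip=0.1,
  force=20,
)

```text
clock: 43.25
position: [0.5275, 0.0607, 0.1155]
ee_rot: [-0.169, -3.137, 0.002]
force: [-1.5, -5.4, 5.1]
width: 0.215
```

move_arm(
  series=[
    [-0.64,0.07,-0.27,0,0,0],
    [-0.64,0.07,-0.28,0,0,0],
    [-0.57,0.06,-0.4,0,0,0],
    [-0.57,0.06,-0.41,0,0,0],
    [-0.48,0.05,-0.5,0,0,0],
    [-0.48,0.05,-0.51,0,0,0],
    [0,0,0,0,0,0],
  ],
)

```text
clock: 43.95
position: [0.494, 0.0645, 0.0915]
ee_rot: [0.169, 3.136, -0.001]
force: [1.1, -4.1, -2.0]
width: 0.214
```

move_arm(
  series=[
    [-0.37,0.04,-0.59,0,0,0],
    [-0.37,0.04,-0.59,0,0,0],
    [-0.25,0.03,-0.65,0,0,0],
    [-0.24,0.03,-0.66,0,0,0],
    [0,0,0,0,0,0],
  ],
)

```text
clock: 44.45
position: [0.4811, 0.0659, 0.0662]
ee_rot: [-0.169, -3.137, 0.002]
force: [0.9, -5.2, -1.4]
width: 0.215
```

move_arm(
  series=[
    [-0.12,0.01,-0.69,0,0,0],
    [-0.11,0.01,-0.69,0,0,0],
    [0,0,-0.7,0,0,0],
    [0.05,0,-0.7,0,0,0],
    [0,0,-0.3,0,0,0],
    [0,0,0,0,0,0],
    [0,0,0,0,0,0],
  ],
)

```text
clock: 45.15
position: [0.479, 0.0661, 0.0356]
ee_rot: [-0.169, -3.136, 0.002]
force: [0.8, -5.0, -2.0]
width: 0.212
```

move_arm(
  series=[
    [0,0,-0.3,0,0,0],
    [0,0,0,0,0,0],
    [0,0,0,0,0,0],
  ],
)

```text
clock: 45.45
position: [0.4794, 0.0661, 0.0335]
ee_rot: [-0.169, -3.137, 0.002]
force: [-4.2, -6.9, 12.0]
width: 0.212
```

Now on the stop (12 N up). Release, retract and check.

move_arm(
  series=[
    [0,0,0,0,0,0],
    [0,0,0,0,0,0],
    [0,0,0,0,0,0],
    [0,0,0,0,0,0],
    [0,0,3,0,0,0],
    [0,0,4.5,0,0,0],
    [0,0,4.5,0,0,0],
    [0,0,4.5,0,0,0],
  ],
  grip=0.6,
)

```text
clock: 46.25
position: [0.4791, 0.0673, 0.1996]
ee_rot: [-0.167, -3.137, -0.001]
force: [1.7, -1.0, 0.2]
width: 0.601
```

move_arm(
  series=[
    [0,-4,4,0,0,0],
    [0,-4.8,3,0,0,0],
    [0,-4.8,0,0,0,0],
    [0,-4.8,0,0,0,0],
    [0,-4.8,0,0,0,0],
    [0,-4.8,0,0,0,0],
    [0,-3,0,0,0,0],
    [0,0,0,0,0,0],
  ],
)

```text
clock: 47.05
position: [0.4786, -0.2381, 0.259]
ee_rot: [-0.179, -3.136, 0.002]
force: [-0.5, -0.2, -0.6]
width: 0.599
```

```bash
python3 - <<'E'
from h import *
t=cam("top"); sc=cam("scene"); s=monitor.observe(); print(s["position"],s["force"],s["clock"])
th=np.radians(-6.2); rx=np.array([np.cos(th),np.sin(th)]); ry=np.array([-rx[1],rx[0]])
def W(x,y,z): return np.array([*(np.array([.661,.047])+x*rx+y*ry),z])
v={}
for d in (t,sc):
    im=cv2.resize(d["color"],None,fx=4,fy=4,interpolation=cv2.INTER_CUBIC)
    for L,c in ((0,(0,0,255)),(.2,(0,255,255))):
        a=L-.14
        uv=proj(d,W(-.112-.07*np.cos(a),0,.046+.07*np.sin(a)))[0]; cv2.drawMarker(im,tuple(np.round(uv*4+1.5).astype(int).tolist()),c,0,12,1)
    for P in (W(-.058,0,.12),W(0,.062,.156),W(0,-.062,.156)):
        cv2.drawMarker(im,tuple(np.round(proj(d,P)[0]*4+1.5).astype(int).tolist()),(0,255,0),0,12,1)
    v[d["n"]]=im
im=np.hstack([v["top"][600:1140,1000:1520][:,:400],v["scene"][860:1400,1100:1500]])
save("r12",im)
E
```

```text
[ 0.47947513 -0.2327754   0.25945199] [-0.76279022  1.65485599  0.33558483] 47.15
```

View pics/r12.png

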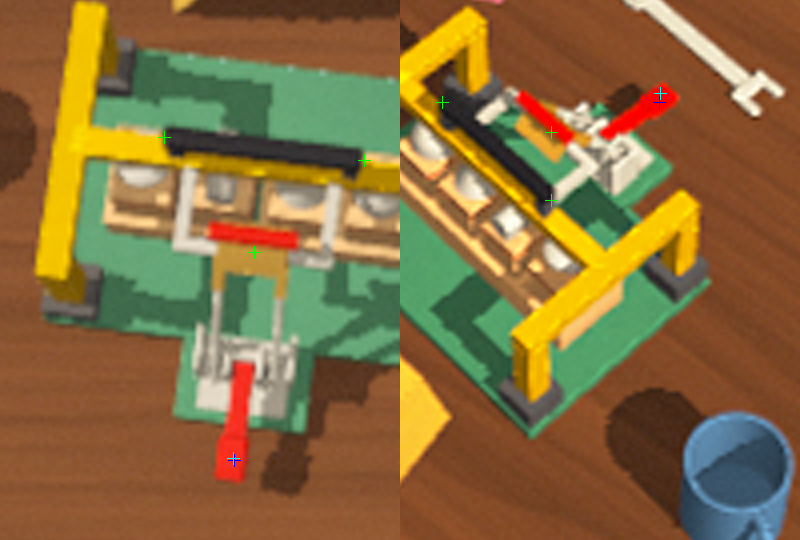

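```bash
python3 - <<'E'
from h import *
sc=cam("scene"); 
th=np.radians(-6.2); rx=np.array([np.cos(th),np.sin(th)]); ry=np.array([-rx[1],rx[0]])
def W(x,y,z): return np.array([*(np.array([.661,.047])+x*rx+y*ry),z])
S=16; x0,y0=335,232; im=cv2.resize(sc["color"][y0:y0+30,x0:x0+40],None,fx=S,fy=S,interpolation=cv2.INTER_CUBIC)
for L,c in ((0,(0,0,255)),(.3,(0,255,255))):
    a=L-.14; u=np.array([-np.cos(a),np.sin(a)]); n=np.array([u[1],-u[0]])
    for sy in(-.01,.01):
        P=[W(-.112+(r*u+h*n)[0],sy,.046+(r*u+h*n)[1]) for r,h in((.055,-.007),(.085,-.007),(.085,.007),(.055,.007))]
        cv2.polylines(im,[np.round((proj(sc,P)-[x0,y0]+.5)*S).astype(np.int32)],True,c,1)
save("r13",im)
E
```

```text
(no output)
```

View pics/r13.png

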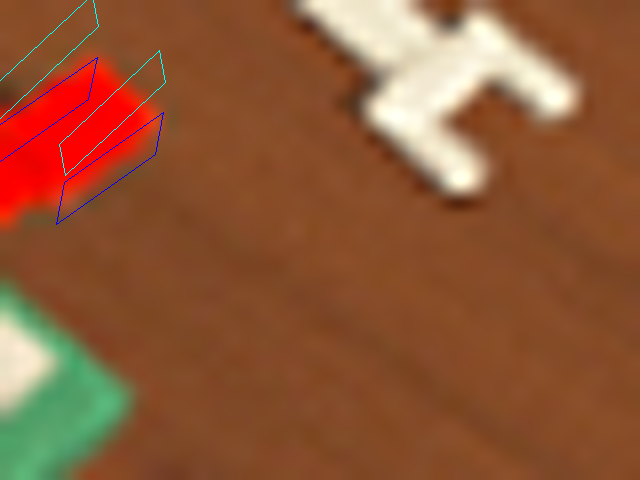

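The lever matches the L=0 outline (blue) rather than L=0.3 (cyan), so it's closed. Handing in.

```bash
python3 -c "
from cell import workorder; print(workorder.sign_off())"
```

```text
the job is handed in; nothing more can be done
None
```

I packed all four stake heads and handed the job in at about 47 s on the robot's clock. The hand-in returned no verdict.

- **Heads:** all four stand crown up, each in its own pocket. Each went down to the expected depth, and the top picture taken before the cage went on shows all four in place.
- **Cage:** it sits over the heads with its keeper on the latch side. The grip height came within about 0.1 mm of the expected value, and a further press met 17 N of resistance.
- **Latch:** the claw's cross bar and brass plate lie over the keeper bar where predicted. The nose itself was hidden from view, so I inferred that it is hooked.
- **Lever:** it came to its stop at 12 N. After release the scene picture matched the lever-at-0 outline, not 0.3 rad. I had no way to read the spring stretch, so I can't confirm the 1.2 mm; it follows only from the hooked claw and the lever staying down.
- **Other things:** no check failed, and no unexpected contact forces appeared. The hammer, oil bottle, jar and leather block were not measured again at the end. I never went near them except to grip the heads close to the jar. The gripper was clear of everything at hand-in.

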